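Hold the monitor-arm link level over its desk post

ROBOT

A 6-joint arm with a two-finger parallel gripper is mounted at the origin on the work surface. World frame = base frame: x ahead of the robot, y to its left, z up, the work surface at z = 0. Lengths are in m, angles in rad, forces in N, time in s.
With the tool pointing down it reaches from about 0.35 to 0.85 m from the base axis. Payload 8.1 kg.
Tool frame: the origin (TCP) lies between the finger pads; the fingertips stand 17 mm ahead of it and the grasp point (between the pads) lies 2 mm behind it; z points along the fingers, y is the line along which they close (so a half turn about z gives the same grasp; the last joint's range is limited). The gripper opens to 85 mm and grips with 20 to 120 N. Pads are 22 mm wide; open, the fingers measure 114 mm over their backs; the gripper's body (76 mm by 85 mm) begins 54 mm behind the grasp point. The pads swing forward as they close: fully open they stand 13 mm farther back than shut.
Start: joints at [-1.335, 0.13, 1.488, -0, 1.523, -0.085], TCP at [0.189, -0.569, 0.248] pointing down, gripper open.
Joint ranges: [-2.96, 2.96], [-0.89, 2.26], [0.02, 2.5], [-1.34, 4.48], [0, 2.73], [-2.66, 2.66]. Speed limits (rad/s): [2.39, 2.39, 2.79, 3.14, 3.14, 3.14].

INTERFACE

Orientations are given as a unit quaternion [x, y, z, w].
In Python, from cell import robot, camera, camera_info gives the robot as it stands. The module is installed in compiled form; this text tells all that it offers.
- The arm moves only by the tool play_rows, never from a script. Its argument "commands" is a list of rows, each a list of 4 numbers: the shift along the tool's x, y, z in mm, then the turn about the tool's z in degrees. A call has 1 to 8 rows; each row is the pose to reach, as a shift and turn from the pose commanded when the call began, along the tool's axes at that moment; what a row does not reach only later rows make up. A row lasts 1/8 s, in which the tool goes at most 62.5 mm and 10.7 degrees, less where a joint would pass 70% of its speed; a pose out of reach is approached as far as the arm can. A call with a gripper value outside its range is refused whole. "gripper" is the finger opening in mm, from 0 to 85.4, set as the call begins (left out, the last holds). The fingers move at their own pace and stop on an object; the grip force is fixed at half the most. Time passes only in rows, so rows that repeat a pose let the fingers close. It gives the time, the measured TCP pose, the force, the opening and the grip force at its end, in the units of the state.
- robot.get_state(): the state, without advancing time (a new reading comes with each control period).
- camera(name): name is "scene" or "side" or "wrist"; returns the picture (420x560x3 uint8, blue, green, red); there is no depth.
- camera_info(name): a dict with "camera_matrix" (3x3 intrinsics, pixels), "D" ([k1, k2, p1, p2, k3] as OpenCV has them; the pictures are not rectified), "extrinsics" (4x4, takes a point from camera to world coordinates); the wrist camera has in their place "mount" (4x4, takes a point from camera to tool coordinates, whose origin is the TCP and whose axes are the flange's). Camera axes: x right, y down, z forward; pixel columns grow to the right and rows downward; lengths in m; the calibration is good to about 2 mm. A picture is of the moment at which its call begins: read the wrist's pose just before it. camera_info takes no time and is no camera call.
- robot.sign_off(): hands the job in; it is judged then, once.
The state is a dict: "time": time; "joints": joint angles; "qd": joint speeds; "joint_torque": joint torques, N m; "ee_pos": TCP position; "orientation": TCP orientation; "contact_force": force on the tool from outside, world axes, zero at the start; "torque": the same for the moment, N m; "finger_gap": opening from 0.0 (shut) to 1.0 (fully open); "finger_force": force on a finger pad.
Only numpy, scipy, OpenCV 4.12 (cv2) and the standard library are available. Lean on these libraries where they do the work, as an engineer would, in place of code of your own. Each camera call takes 0.05 s, during which the arm holds its last target. There are 200 camera calls.

TASK

Lift the cast monitor-arm link off the desk by its balance point, gripping it gently so that the lacquer is not marked, and carry it level to the desk mount without knocking the post. Finish while still holding it there, level and still, with its sleeve centred over the post and a gap of about 30 mm above the post top, so that I can slip the nylon bush in underneath: do not lower it on and do not let go. Leave the bush, hex key, phone and mug where they are.

Things in the scene. Friction and masses are not known exactly. Their poses are not given: they have to be found in the camera images.
- link: Lower link of a monitor arm: silver aluminium casting lying upright on the desk. Level straight beam between an upright open sleeve (steel-lined, heavy end; 54 mm outside, 37 mm bore, 56 mm high) and a solid elbow boss (light end; 38 mm across, 48 mm high), axes 220 mm apart; both stand on the desk. About 0.7 kg. Origin: underside, 30 mm below link_balance; x from sleeve to elbow, z up.
- link_balance (a point): The link's balance point (centre of mass seen from above), half-way up its beam, 30 mm above its underside: 70 mm from the sleeve's axis, 150 mm from the elbow's. Beam here: parallel sides 34 mm apart, underside 16 mm and top 44 mm above the desk. Grip across it, within 20 mm of this point. Lacquer marks above about 60 N of squeeze per finger; 30 to 45 N carries it. Axes as link.
- link_bore (a point): Centre of the sleeve's bore at its underside, level with the link's underside: 70 mm from link_balance towards -x and 30 mm lower. Axes as link.
- post_top (a point): Centre of the top of the mount's post, 130 mm above the desk. The post is an upright plain steel tube, 34 mm across.
- mount: The desk mount, fixed to the desk: a dark base plate, 110 mm (x) by 90 mm (y) by 8 mm, with a flange and the upright post in its middle. Origin at the centre of the underside, z up.
- bush: Bystander: white nylon ring, 52 mm outside, 35 mm inside, 10 mm high, lying on the desk. Origin at the centre of its underside.
- hexkey: Bystander: dark L-shaped hex key, 90 by 28 mm, 6 mm thick, lying flat. Origin under the middle of its long leg.
- phone: Bystander: black phone, 74 by 152 by 9 mm, lying flat. Origin at the centre of its underside.
- mug: Bystander: white mug, 80 mm across, 95 mm high. Origin at the centre of its underside.
Things that resemble listed ones, but are neither listed nor needed, are in the scene too. Leave any blue, turquoise or yellow look-alike of the mount alone.

How it is judged:
On the way:
1. the link is lifted clear of the desk, level, gripped at its balance point (height (world z) of link_bore above 0.02 m and angle between link_balance's own z axis and vertical below 0.12 rad and x of the grasp point in the frame of link_balance between -0.025 and 0.025 m and contact force between the fingers and link above 2 N), for 0.2 s.
At the end, for the whole second after the job is handed in: Fingers hold the link within 25 mm of its balance point, level within 5 degrees, still, sleeve axis within 10 mm of the post axis, underside 15 to 50 mm above the post top, not touching the mount; bush, hex key, phone and mug within 20 mm of where they stood (horizontal distance between link_bore and post_top below 0.01 m and z of link_bore in the frame of post_top between 0.015 and 0.05 m and angle between link_balance's own z axis and vertical below 0.09 rad and x of the grasp point in the frame of link_balance between -0.025 and 0.025 m and contact force between the fingers and link above 2 N and contact force between link and mount below 0.1 N and linear speed of link below 0.02 m/s and angular speed of link below 0.1 rad/s and distance of each of bush, hexkey, phone, mug from where it was at the start of the episode below 0.02 m); the arm keeps its last pose, push and grip.
It fails at once if the link is squeezed hard enough to mark its lacquer (contact force between the fingers and link above 130 N).
It fails at once if the link knocks the mount or its post (contact force between link and mount above 5 N).
It fails at once if the link is tipped (angle between link_balance's own z axis and vertical above 0.3 rad).
It fails at once if a bystander is pushed (distance of any of bush, hexkey, phone, mug from where it was at the start of the episode above 0.02 m).
It also fails if it takes over 42 s, if anything falls off the work surface, if the arm or the gripper's body presses on something with over 40 N, if the wrist force passes 120 N, or if a joint passes its speed limit or range.

## Working session

There is one attempt and no reset: what is moved stays moved. The work goes in short steps, Python scripts to look and compute and a tool call to move; the robot and the scene stay as the last step left them, time stands still between calls to the robot, and variables do not carry over. Pictures are saved under pics/ and viewed, at most 10 in all, crops included, and the job is handed in when it is done.

Besides the shell and the picture viewer there is one more tool, called after "Request:" as name(argument=value, ...) on one line, values as JSON. play_rows: Moves the arm, as the interface text tells. Its arguments: {"type":"object","properties":{"commands":{"type":"array"},"gripper":{"type":"number"}},"required":["commands"]}

```bash
mkdir -p pics; cat > h.py <<'E'
import numpy as np, cv2
from cell import robot,camera,camera_info
from scipy.spatial.transform import Rotation as R
def pose(name,st=None):
    i=camera_info(name)
    if name!='wrist': return np.array(i['extrinsics'])
    T=np.eye(4);T[:3,:3]=R.from_quat(st['orientation']).as_matrix();T[:3,3]=st['ee_pos']
    return T@np.array(i['mount'])
def ray(name,px,T):
    i=camera_info(name)
    u=cv2.undistortPoints(np.array(px,float).reshape(-1,1,2),np.array(i['camera_matrix']),np.array(i['D'])).reshape(-1,2)
    d=np.c_[u,np.ones(len(u))]@T[:3,:3].T
    return T[:3,3],d
def onplane(name,px,z,T):
    o,d=ray(name,px,T); return o+d*((z-o[2])/d[:,2])[:,None]
def proj(name,P,T):
    i=camera_info(name); W=np.linalg.inv(T)
    return cv2.projectPoints(np.array(P,float).reshape(-1,1,3),cv2.Rodrigues(W[:3,:3])[0],W[:3,3],np.array(i['camera_matrix']),np.array(i['D']))[0].reshape(-1,2)
E
python3 - <<'E'
from h import *
s=robot.get_state();print(s)
for n in('scene','side','wrist'):
    im=camera(n);cv2.imwrite(f'pics/{n}0.png',im);print(n,pose(n,s).round(3).tolist())
a=cv2.imread('pics/scene0.png');b=cv2.imread('pics/side0.png')
E
```

```text
{'time': 0.0, 'joints': array([-1.33536819e+00,  1.31173361e-01,  1.48928667e+00,  2.86781721e-05,
        1.52298043e+00, -8.54281581e-02]), 'qd': array([ 0.0012542 , -0.00161203,  0.00102191,  0.00062248,  0.00059936,
       -0.00082355]), 'joint_torque': array([-6.93983820e-04, -5.69394743e+01, -5.00555634e+01, -4.45012176e-05,
        1.47781981e-02, -1.42669620e-06]), 'ee_pos': array([ 0.18912179, -0.5688725 ,  0.24723305]), 'orientation': array([ 9.87158671e-01,  1.59740114e-01, -5.49461099e-05, -9.22380658e-04]), 'contact_force': array([-1.56204835,  0.33659868, -0.86336584]), 'torque': array([0.00795711, 0.00037905, 0.02263284]), 'finger_force': 0.0, 'finger_gap': 0.9966915076753341}
scene [[0.859, 0.306, -0.411, 1.008], [0.513, -0.493, 0.703, -0.805], [0.012, -0.814, -0.581, 0.774], [0.0, 0.0, 0.0, 1.0]]
side [[-0.836, -0.238, 0.495, -0.115], [-0.549, 0.406, -0.731, 0.976], [-0.027, -0.882, -0.47, 0.747], [0.0, 0.0, 0.0, 1.0]]
wrist [[0.315, -0.9, -0.3, 0.267], [-0.949, -0.299, -0.099, -0.543], [-0.001, 0.316, -0.949, 0.373], [0.0, 0.0, 0.0, 1.0]]
```

View pics/scene0.png

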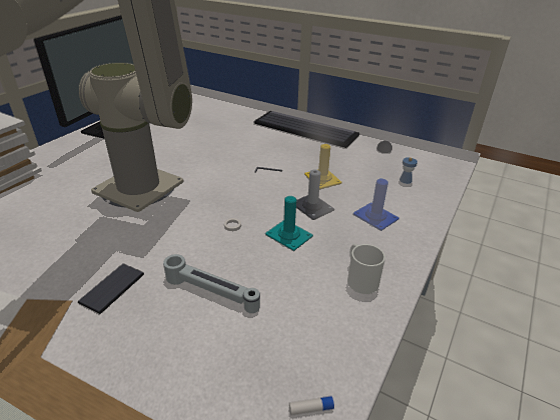

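View pics/side0.png

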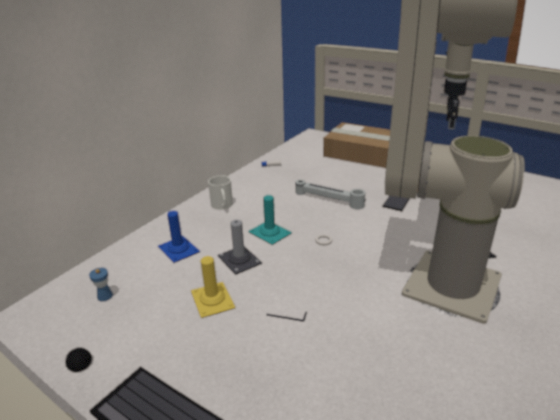

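Scene view: the link's sleeve is at (175,265) and its elbow at (251,297). The side view shows them at (357,197) and (300,186). Four things could be the mount: teal (290,230), yellow (323,165), blue (378,205), and grey with a dark plate (314,195). The grey one fits, with its plain steel post and dark base plate. I'll confirm it in an enlarged crop.

```bash
python3 - <<'E'
import cv2,numpy as np
a=cv2.imread('pics/scene0.png');b=cv2.imread('pics/side0.png')
def c(im,x,y,w,h): return cv2.resize(im[y:y+h,x:x+w],(400,300),interpolation=cv2.INTER_CUBIC)
# each crop 100x75 => x4
out=np.vstack([np.hstack([c(a,160,245,100,75),c(a,270,150,100,75)]),np.hstack([c(b,280,155,100,75),c(b,190,205,100,75)])])
cv2.imwrite('pics/crop.png',out)
E
```

```text
(no output)
```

View pics/crop.png

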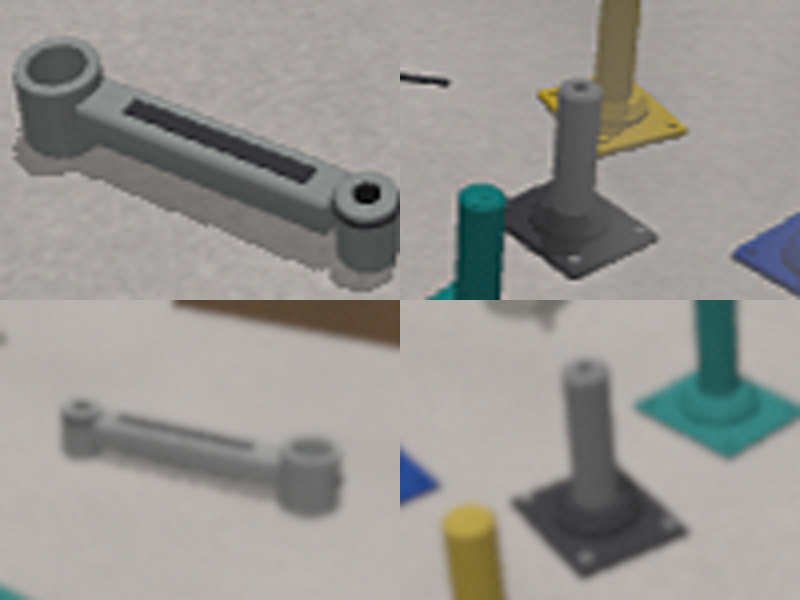

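The crop confirms it: grey steel post on a dark plate, post top at scene (314.6,171.4) and side (236,221.6). The sleeve top is at (173.9,261.1) and the elbow top at (251.1,293.9) in the scene view.

```bash
python3 - <<'E'
from h import *
px={'sleeve':((173.9,261.1),(357.1,191.4),.056),'elbow':((251.1,293.9),(300.1,181.9),.048),'post':((314.6,171.4),(236.1,221.6),.13)}
P={}
for k,(a,b,z) in px.items():
    A=pose('scene');B=pose('side')
    o1,d1=ray('scene',a,A);o2,d2=ray('side',b,B)
    M=np.c_[d1[0],-d2[0]];t=np.linalg.lstsq(M,o2-o1,rcond=None)[0]
    x=o1+t[0]*d1[0];y=o2+t[1]*d2[0]
    pa=onplane('scene',a,z,A)[0]; pb=onplane('side',b,z,B)[0]
    P[k]=pa;print(k,'tri',((x+y)/2).round(4),'miss',np.linalg.norm(x-y).round(4),'scene',pa.round(4),'side',pb.round(4))
d=P['elbow'][:2]-P['sleeve'][:2];print(np.linalg.norm(d),np.degrees(np.arctan2(d[1],d[0])))
s=robot.get_state();print(R.from_quat(s['orientation']).as_matrix().round(4))
# bystanders scene onto plane
for n,p,z in(('bush',(232,225),.005),('hexkey',(268,170),.003),('phone',(111,287),.009),('mug',(366,280),.04),('teal top',(291,200),.13),('yellow top',(324,148),.13),('blue top',(381,182),.13)):
    print(n,onplane('scene',p,z,pose('scene'))[0].round(3))
E
```

```text
sleeve tri [ 0.4014 -0.2609  0.0563] miss 0.0002 scene [ 0.4012 -0.2606  0.056 ] side [ 0.4015 -0.2614  0.056 ]
elbow tri [ 0.6191 -0.244   0.0456] miss 0.0007 scene [ 0.6206 -0.2457  0.048 ] side [ 0.6163 -0.2401  0.048 ]
post tri [0.5549 0.2019 0.1308] miss 0.0001 scene [0.5544 0.2031 0.13  ] side [0.5557 0.2009 0.13  ]
0.2199028644219025 3.895884461699547
[[ 9.490e-01  3.154e-01 -3.000e-04]
 [ 3.154e-01 -9.490e-01  1.500e-03]
 [ 2.000e-04 -1.500e-03 -1.000e+00]]
bush [ 0.398 -0.013  0.005]
hexkey [0.318 0.321 0.003]
phone [ 0.294 -0.376  0.009]
mug [ 0.829 -0.056  0.04 ]
teal top [0.568 0.032 0.13 ]
yellow top [0.513 0.356 0.13 ]
blue top [0.745 0.251 0.13 ]
```

Triangulation agrees with the given sizes: the axes are 220 mm apart, and the heights come out at 56, 46 and 131 mm. Link yaw is about 4°, the balance point about (0.471, -0.256) and the post at (0.555, 0.202). Next I'll hover above the balance point.

Request:
play_rows(commands=[[26,-15,6,1],[77,-44,18,3],[128,-73,30,5],[179,-102,42,7],[230,-131,54,9],[281,-160,66,11],[330,-188,78,13],[366,-208,87,14.2]], gripper=85)

```text
time: 1.15
ee_pos: [0.4719, -0.2543, 0.1605]
orientation: [0.999, 0.037, -0.0, -0.0]
contact_force: [-0.2, -0.6, 0.7]
finger_gap: 0.993
finger_force: 0.0
```

Request:
play_rows(commands=[[0,0,0,0],[0,0,0,0],[0,0,0,0]])

```text
time: 1.52
ee_pos: [0.4705, -0.2576, 0.1616]
orientation: [0.999, 0.036, 0.0, 0.0]
contact_force: [-0.5, 0.1, -0.6]
finger_gap: 0.993
finger_force: 0.0
```

```bash
python3 - <<'E'
from h import *
s=robot.get_state();im=camera('wrist');T=pose('wrist',s)
np.save('w1.npy',T)
print(s['time'],s['ee_pos'],R.from_quat(s['orientation']).as_matrix().round(4).tolist(),s['contact_force'])
y=np.radians(4);u=np.array([np.cos(y),np.sin(y)]);sl=np.array([.4013,-.2608])
def p(d,z): return [*(sl+u*d),z]
q=proj('wrist',[p(0,.056),p(70,.044) if 0 else p(.07,.044),p(.22,.048)],T);print(q)
big=cv2.resize(im,(800,600))
for a in q: cv2.circle(big,tuple(int(v) for v in a*800/560),4,(0,0,255),1)
cv2.imwrite('pics/w1.png',big)
cv2.imwrite('pics/w1raw.png',im)
E
```

```text
1.525 [ 0.47046121 -0.25763223  0.16162193] [[0.9974, 0.0716, 0.0003], [0.0716, -0.9974, -0.0005], [0.0002, 0.0005, -1.0]] [-0.51540819  0.09972192 -0.6127032 ]
[[275.38869614 295.34978361]
 [275.42131793 211.36072085]
 [275.38856533  -6.28383576]]
```

View pics/w1.png

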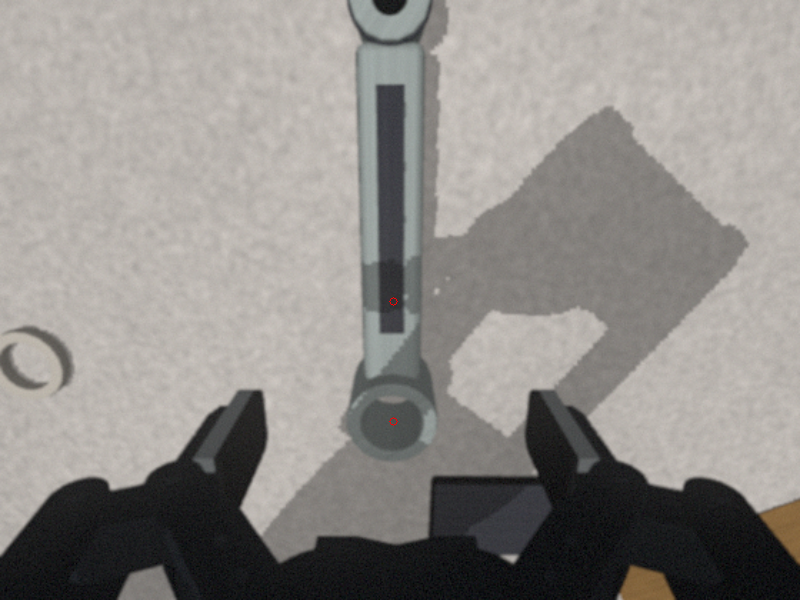

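The wrist view puts the sleeve at (392,420), against a predicted (393,422). The elbow hole is at (390,0) and the beam runs parallel to the tool x axis, so the estimates hold. I'll descend, shifting 2 mm sideways.

Request:
play_rows(commands=[[0,-1,20,0],[0,-2,45,0],[0,-2,70,0],[0,-2,95,0],[0,-2,115,0],[0,-2,128,0],[0,-2,128,0],[0,-2,128,0]], gripper=60)

```text
time: 2.58
ee_pos: [0.4713, -0.2552, 0.0342]
orientation: [0.999, 0.036, 0.001, 0.0]
contact_force: [0.4, -0.0, 0.3]
finger_gap: 0.699
finger_force: 0.0
```

Request:
play_rows(commands=[[0,0,0,0],[0,0,0,0],[0,0,0,0],[0,0,0,0]], gripper=38)

```text
time: 3.08
ee_pos: [0.4709, -0.2546, 0.0334]
orientation: [0.999, 0.037, 0.0, 0.0]
contact_force: [-0.4, 0.4, -0.4]
finger_gap: 0.445
finger_force: 0.0
```

Request:
play_rows(commands=[[0,0,0,0],[0,0,0,0],[0,0,0,0],[0,0,0,0]], gripper=33)

```text
time: 3.58
ee_pos: [0.4709, -0.2547, 0.0335]
orientation: [0.999, 0.036, 0.0, 0.0]
contact_force: [-1.5, 0.4, 3.4]
finger_gap: 0.393
finger_force: 28.2
```

Request:
play_rows(commands=[[0,0,0,0],[0,0,0,0],[0,0,0,0]], gripper=32.7)

```text
time: 3.95
ee_pos: [0.4709, -0.2548, 0.0335]
orientation: [0.999, 0.036, 0.0, 0.0]
contact_force: [-3.0, -1.3, 5.0]
finger_gap: 0.39
finger_force: 36.1
```

Request:
play_rows(commands=[[0,0,-2,0],[0,0,-6,0],[0,0,-12,0],[0,0,-20,0],[0,0,-28,0],[0,0,-34,0],[0,0,-38,0],[0,0,-40,0]])

```text
time: 4.95
ee_pos: [0.4709, -0.2547, 0.0736]
orientation: [0.999, 0.036, 0.0, 0.0]
contact_force: [0.1, -0.2, -6.5]
finger_gap: 0.392
finger_force: 36.0
```

```bash
python3 - <<'E'
from h import *
s=robot.get_state();print(s['time'],s['ee_pos'],s['contact_force'],s['torque'],s['finger_force'])
a=camera('side');b=camera('scene')
o=np.hstack([cv2.resize(a[120:240,270:430],(400,300)),cv2.resize(b[180:330,120:320],(400,300))])
cv2.imwrite('pics/lift.png',o)
E
```

```text
4.95 [ 0.47088812 -0.25465703  0.0736298 ] [ 0.13214331 -0.20721595 -6.45287102] [-0.04187363 -0.02602805  0.00774672] 36.04818642139435
```

View pics/lift.png

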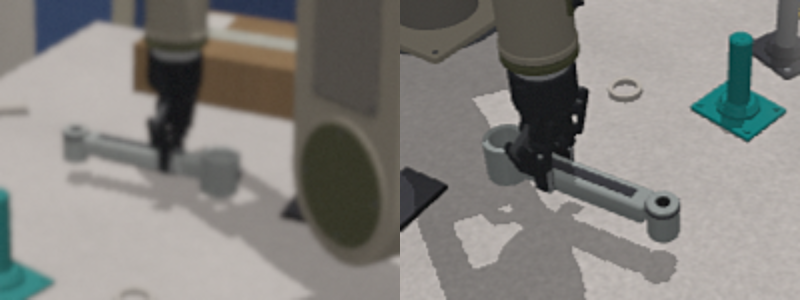

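The link is lifted and level at both ends (side view sleeve (220,172), elbow (75,143)). The measured weight is 6.5 N with negligible moment. Next I'll raise it and carry it well above the posts.

Request:
play_rows(commands=[[0,0,-5,0],[0,0,-20,0],[0,0,-45,0],[0,0,-75,0],[0,0,-105,0],[0,0,-135,0],[0,0,-152,0],[0,0,-160,0]])

```text
time: 6.05
ee_pos: [0.4712, -0.2548, 0.2347]
orientation: [0.999, 0.036, 0.001, 0.001]
contact_force: [0.7, -0.4, -7.7]
finger_gap: 0.391
finger_force: 36.4
```

Request:
play_rows(commands=[[2,-4.6,0,0],[6.5,-15.7,0,0],[14,-34,0,0],[24.5,-59,0,0],[36,-87,0,0],[47.5,-114.5,0,0],[59,-142,0,0],[70.5,-170,0,0]])

```text
time: 7.05
ee_pos: [0.5287, -0.0774, 0.2326]
orientation: [0.999, 0.037, -0.0, -0.0]
contact_force: [0.4, 0.5, -6.8]
finger_gap: 0.392
finger_force: 36.3
```

Request:
play_rows(commands=[[11.5,-28,0,0],[23,-55.5,0,0],[34.5,-83,0,0],[46,-111,0,0],[57.5,-138.5,0,0],[69,-166,0,0],[79.4,-191,0,0],[88,-211.5,0,0]])

```text
time: 8.05
ee_pos: [0.6006, 0.1399, 0.2325]
orientation: [0.999, 0.037, -0.001, -0.0]
contact_force: [-0.2, -0.7, -6.8]
finger_gap: 0.394
finger_force: 36.2
```

Request:
play_rows(commands=[[7.7,-18.6,0,0],[14.7,-35.3,0,0],[20,-48.4,0,0],[24,-57.7,0,0],[26.3,-63.2,0,0],[27.8,-67,0,0],[28,-68,0,0],[28,-68,0,0]])

```text
time: 9.05
ee_pos: [0.624, 0.207, 0.2333]
orientation: [0.999, 0.036, -0.0, 0.0]
contact_force: [0.3, -0.2, -7.1]
finger_gap: 0.391
finger_force: 36.2
```

```bash
python3 - <<'E'
from h import *
s=robot.get_state();print(s['time'],s['ee_pos'],s['orientation'],s['contact_force'],s['torque'],s['finger_force'])
a=camera('side');b=camera('scene');w=camera('wrist')
cv2.imwrite('pics/sa.png',a);cv2.imwrite('pics/sb.png',b);cv2.imwrite('pics/sw.png',w)
X=R.from_quat(s['orientation']).as_matrix()[:,0]
sl=s['ee_pos']-.07*X; zt=s['ee_pos'][2]-.0335
P=[[sl[0],sl[1],zt+.056],[sl[0],sl[1],zt],[.555,.202,.13]]
for n in('side','scene','wrist'):print(n,proj(n,P,pose(n,s)).round(1).tolist())
o=np.hstack([cv2.resize(a[150:270,150:310],(400,300),interpolation=2),cv2.resize(b[90:240,230:430],(400,300),interpolation=2)])
cv2.imwrite('pics/over.png',np.vstack([o,np.hstack([cv2.resize(w,(400,300)),o[:,:400]*0])]))
E
```

```text
9.05 [0.62402311 0.20704265 0.23331949] [ 9.99339446e-01  3.63409404e-02 -2.02442351e-05  8.09199349e-05] [ 0.34675997 -0.22667334 -7.07403989] [-0.00551914 -0.00107913  0.05198886] 36.23454451560974
side [[232.7, 180.5], [234.3, 199.5], [236.0, 221.8]]
scene [[317.3, 133.1], [316.0, 150.8], [314.6, 171.6]]
wrist [[278.4, 452.4], [277.9, 361.3], [277.6, 296.9]]
```

View pics/over.png

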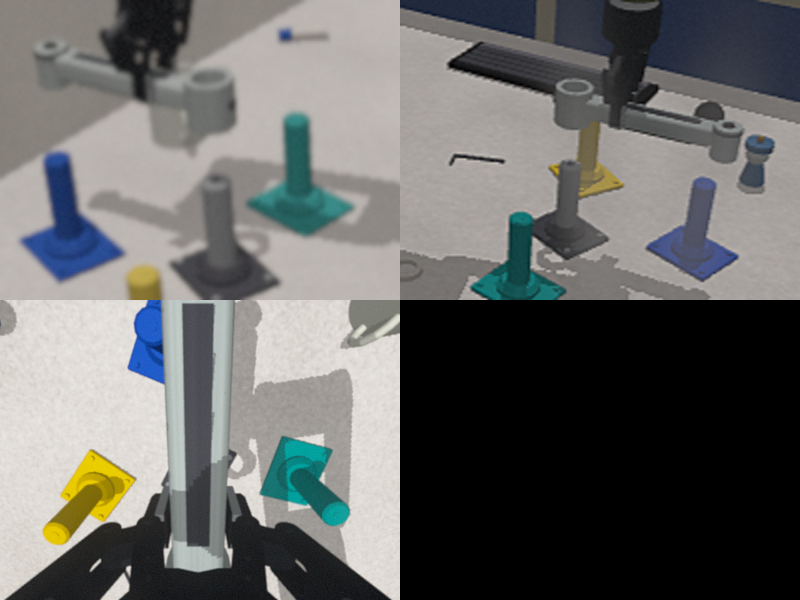

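The link is above the post with about 70 mm of gap. Side view sleeve top is at (234,181), post top at (236,222). Scene sleeve top is at (317,135), and nothing touches. I'll lower it 40 mm and measure again.

Request:
play_rows(commands=[[0,0,3,0],[0,0,9,0],[0,0,16,0],[0,0,24,0],[0,0,31,0],[0,0,36,0],[0,0,39,0],[0,0,39,0]])

```text
time: 10.2
ee_pos: [0.624, 0.2073, 0.1941]
orientation: [0.999, 0.036, -0.0, 0.0]
contact_force: [1.0, -0.3, -7.0]
finger_gap: 0.392
finger_force: 36.2
```

Request:
play_rows(commands=[[0,0,0,0],[0,0,0,0],[0,0,0,0],[0,0,0,0]])

```text
time: 10.7
ee_pos: [0.6241, 0.2073, 0.1944]
orientation: [0.999, 0.036, 0.0, -0.0]
contact_force: [0.2, -0.5, -7.9]
finger_gap: 0.395
finger_force: 36.2
```

```bash
python3 - <<'E'
from h import *
s=robot.get_state();print(s['time'],s['ee_pos'],s['orientation'],s['contact_force'],s['torque'],s['finger_force'])
a=camera('side');b=camera('scene')
cv2.imwrite('pics/fa.png',a);cv2.imwrite('pics/fb.png',b)
X=R.from_quat(s['orientation']).as_matrix()[:,0]
sl=s['ee_pos']-.07*X; el=s['ee_pos']+.15*X;zt=s['ee_pos'][2]-.0335
P=[[sl[0],sl[1],zt+.056],[el[0],el[1],zt+.048],[.555,.202,.13]]
for n in('side','scene'):print(n,proj(n,P,pose(n,s)).round(1).tolist())
# x5 crops, 80x120 -> 400x600 ... side origin (150,160), scene origin (280,110), 130x96 -> 
o=np.vstack([cv2.resize(a[160:235,150:300],(800,400),interpolation=2)[:300,:], ])
c1=cv2.resize(a[160:235,155:255],(400,300),interpolation=2)
c2=cv2.resize(b[110:185,295:395],(400,300),interpolation=2)
cv2.imwrite('pics/fin.png',np.hstack([c1,c2]))
E
```

```text
10.7 [0.62408546 0.20731046 0.19436555] [ 9.99335426e-01  3.64513724e-02  5.23856839e-05 -3.59903767e-05] [ 0.24332871 -0.49740131 -7.93806265] [ 0.03039916 -0.03551469 -0.01791169] 36.239442229270935
side [[233.8, 193.8], [171.3, 180.6], [236.0, 221.8]]
scene [[316.4, 145.5], [391.7, 165.6], [314.6, 171.6]]
```

View pics/fin.png

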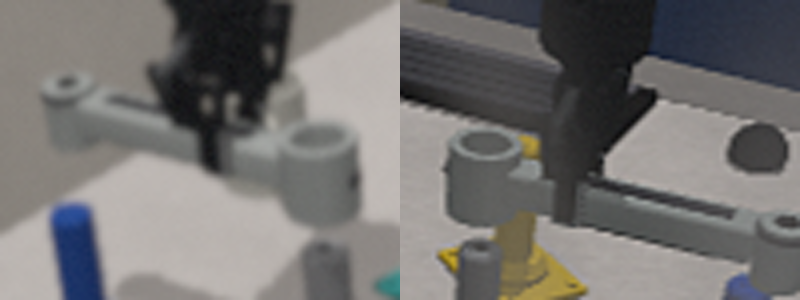

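Side picks: sleeve top (234.6,193.9), elbow (171.9,180.6), post (235.9,221.1). Scene picks: sleeve (316.1,145.9), elbow (390.9,164.6), post (314.9,170.9). The sleeve clears the post in both views.

```bash
python3 - <<'E'
from h import *
px={'sleeve':((316.1,145.9),(234.6,193.9)),'elbow':((390.9,164.6),(171.9,180.6)),'post':((314.9,170.9),(235.9,221.1))}
for k,(a,b) in px.items():
    o1,d1=ray('scene',a,pose('scene'));o2,d2=ray('side',b,pose('side'))
    t=np.linalg.lstsq(np.c_[d1[0],-d2[0]],o2-o1,rcond=None)[0]
    x=o1+t[0]*d1[0];y=o2+t[1]*d2[0];print(k,((x+y)/2).round(4),np.linalg.norm(x-y).round(4))
E
```

```text
sleeve [0.5537 0.2003 0.216 ] 0.001
elbow [0.7703 0.2192 0.2104] 0.0009
post [0.5554 0.2022 0.1324] 0.0005
```

The sleeve is about 2.5 mm off the post axis, the gap is about 28–30 mm, and the tilt is about 0.6°. Everything is still, so I'm handing in.

```bash
python3 -c "
from cell import robot
print(robot.sign_off())"
```

```text
the job is handed in; nothing more can be done
None
```

The job is handed in: the arm is still holding the link by its balance point at about 36 N per finger, level to about 0.6°. Its sleeve is about 2.5 mm off the post axis with a gap of roughly 30 mm above the post, and the bush, hex key, phone and mug were not touched.

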